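# Refit the return spring of a tablet crusher

### The job

The tablet crusher has been washed and is being put back together. From the green tray pick out the coil spring that is both long and wide (not the short one, the slim one or the smooth sleeve), thread it over the round upright rod on the crusher's white base and lower it along the rod, twisting slightly if the coils snag. Keep hold of it until it rests on the round seat at the foot of the rod, then let go and leave it standing there upright.

Things in the scene. Friction and masses are not known exactly. Their poses are not given: they have to be found in the camera images.
- spring_center (a point): Centre (half-way up, on the axis) of the long, wide compression spring: plain steel, 70 mm long, 40 mm outside, 32 mm bore, 4 mm wire, about 80 g, flat at both ends and alike either way up, too stiff to give in handling. z runs along its axis. It starts upright on the tray's floor, yaw arbitrary; grip it across the outside at half height.
- rod_seat (a point): Foot of the crusher's round upright rod: on the rod's axis, level with the flat top of its seat (a 60 mm steel disc), 30 mm above the counter. z up along the rod, x and y as crusher. The steel rod is 14 mm thick, 60 mm tall above this point, its top 8 mm tapering to 6 mm. The seated spring's centre is 35 mm above this point, within 9 mm of the axis.
- crusher: Fixed white crusher base, 220 (x) by 130 (y) mm, top 22 mm above the counter. Origin under its centre, z up. The rod is at x -55 mm, y 0. Not used: a low steel cup (44 mm across, rim 40 mm above the counter) at x +28 mm and a dark square post (18 mm wide, top 67 mm above the counter) at x +80 mm.
- tray: Fixed green tray, 230 by 230 mm, floor 4 mm thick, rim 14 mm high. Origin under its centre, z up, x and y along its sides. Four parts stand on its floor, in any order, within 6 mm (in x, in y) of the points x, y = +-45 mm: the long wide spring, a short one (40 mm across, 35 tall), a slim one (18 across, 60 tall), a smooth sleeve (40 across, 65 tall).

How it is judged:
By the outcome, as a careful person would: the job done as asked, in the order asked, and still so for the second after the job is handed in, with the robot touching nothing.
It also fails if it takes over 43 s, if anything falls off the work surface, if the arm or the gripper's body presses on something with over 40 N, if the wrist force passes 120 N, or if a joint passes its speed limit or range.

### The arm

A 6-joint arm with a two-finger parallel gripper is mounted at the origin on the work surface. World frame = base frame: x ahead of the robot, y to its left, z up, the work surface at z = 0. Lengths are in mm, angles in rad, forces in N, time in s.
With the tool pointing down it reaches from about 400 to 925 mm from the base axis. Payload 12.5 kg.
Tool frame: the origin (TCP) lies midway between the tips of the shut fingers; the grasp point (between the pads) lies 19 mm behind it (env.tcp_to_grasp is the distance from the TCP to the grasp point, in mm); z points along the fingers, y is the line along which they close (so a half turn about z gives the same grasp; the last joint's range is limited). The gripper opens to 95 mm and grips with 3 to 60 N. Pads are 20 mm wide; open, the fingers measure 119 mm over their backs; the gripper's body (75 mm by 180 mm) begins 59 mm behind the grasp point.
Start: joints at [-1.392, 0.491, 1.559, -0, 1.092, -0.106], TCP at [175.626, -599.835, 214.661] pointing down, gripper open.
Joint ranges: [-3.1, 3.1], [-0.84, 2.19], [0.05, 2.79], [-1.13, 4.28], [0.06, 2.93], [-2.69, 2.69]. Speed limits (rad/s): [2.22, 2.22, 2.79, 3.14, 3.14, 3.14].

### API

Orientations are given as [roll, pitch, yaw] about the fixed x, y, z axes, in that order (R = Rz(yaw) Ry(pitch) Rx(roll)).
In Python, from cell import env gives the robot as it stands. The module is installed in compiled form; this text tells all that it offers.
- The arm moves only by the tool step_arm, never from a script. Its argument "plan" is a list that holds one entry, the list of rows, each a list of 5 numbers: the shift along the tool's x, y, z in mm, then the turn about the tool's z in degrees, then the opening, from -1 (shut) to 1 (fully open). A call has 1 to 8 rows; each row is the pose to reach, as a shift and turn from the pose commanded when the call began, along the tool's axes at that moment; what a row does not reach only later rows make up. A row lasts 1/12 s, in which the tool goes at most 41.7 mm and 7.16 degrees, less where a joint would pass 70% of its speed; a pose out of reach is approached as far as the arm can. A call with a gripper value outside its range is refused whole. The fingers move at their own pace and stop on an object; the grip force is fixed at half the most. Time passes only in rows, so rows that repeat a pose let the fingers close. It gives the time, the measured TCP pose, the force, the opening and the grip force at its end, in the units of the state.
- env.state(): the state, without advancing time (a new reading comes with each control period).
- env.read_camera(name): name is "scene" or "top" or "wrist"; returns the picture (400x640x3 uint8, blue, green, red); there is no depth.
- env.get_calibration(name): a dict with "K" (3x3 intrinsics, pixels), "extrinsics" (4x4, takes a point from world to camera coordinates). Camera axes: x right, y up, looking along -z (the intrinsics and any distortion apply to the point x, -y, -z); pixel columns grow to the right and rows downward; lengths in mm; the calibration is good to about 2 mm. The wrist camera is an equidistant fisheye: a pixel r from the principal point sees the ray r / f radians off the axis. A picture is of the moment at which its call begins: read the wrist's pose just before it. get_calibration takes no time and is no camera call; for the wrist camera it gives the pose at the moment of the call.
- env.job_done(): hands the job in; it is judged then, once.
The state is a dict: "t": time; "joints": joint angles; "qvel": joint speeds; "tau": joint torques, N m; "eef_pos": TCP position; "tcp_rot": TCP orientation; "ft_force": force on the tool from outside, world axes, zero at the start; "moment": the same for the moment, N m; "opening": opening from 0.0 (shut) to 1.0 (fully open); "grip_force": force on a finger pad.
Only numpy, scipy, OpenCV 4.12 (cv2) and the standard library are available. Lean on these libraries where they do the work, as an engineer would, in place of code of your own. Each camera call takes 0.05 s, during which the arm holds its last target. There are 200 camera calls.

## Working session

There is one attempt and no reset: what is moved stays moved. The work goes in short steps, Python scripts to look and compute and a tool call to move; the robot and the scene stay as the last step left them, time stands still between calls to the robot, and variables do not carry over. Pictures are saved under pics/ and viewed, at most 10 in all, crops included, and the job is handed in when it is done.

Besides the shell and the picture viewer there is one more tool, called after "Emit:" by a JSON object that holds its "op" and its "data". step_arm: Moves the arm, as the interface text tells. Its arguments: {"type":"object","properties":{"plan":{"type":"array"}},"required":["plan"]}

```bash
mkdir -p pics; cat > h.py <<'E'
import numpy as np, cv2
from cell import env
def ray(cal,u,v,wrist=False):
    K=np.array(cal["K"]);E=np.array(cal["extrinsics"])
    a=(u-K[0,2])/K[0,0];b=(v-K[1,2])/K[1,1]
    if wrist:
        r=np.hypot(a,b);s=np.sin(r)/r if r>1e-9 else 1
        d=np.array([a*s,b*s,np.cos(r)])
    else: d=np.array([a,b,1.])
    d=d*[1,-1,-1]
    R=E[:3,:3];return -R.T@E[:3,3],R.T@d
def onz(cal,u,v,z,wrist=False):
    c,d=ray(cal,u,v,wrist);return c+d*(z-c[2])/d[2]
def proj(cal,p,wrist=False):
    K=np.array(cal["K"]);E=np.array(cal["extrinsics"])
    q=(E[:3,:3]@p+E[:3,3])*[1,-1,-1]
    if wrist:
        n=np.hypot(q[0],q[1]);r=np.arctan2(n,q[2]);a,b=q[:2]/n*r
    else:a,b=q[:2]/q[2]
    return K[0,0]*a+K[0,2],K[1,1]*b+K[1,2]
E
python3 - <<'E'
from h import *
for n in("top","scene"):
    cv2.imwrite(f"pics/{n}0.png",env.read_camera(n)); c=env.get_calibration(n);print(n,c["K"],c["extrinsics"])
print(env.state())
E
```

```text
top [[489.85640616   0.         319.80349086]
 [  0.         489.85640616 197.59385936]
 [  0.           0.           1.        ]] [[ 2.69081431e-02 -9.99468947e-01 -1.83786864e-02 -6.19840703e+00]
 [ 9.90377463e-01  2.41576259e-02  1.36267716e-01 -5.51135507e+02]
 [-1.35751365e-01 -2.18685480e-02  9.90501556e-01 -1.04170084e+03]
 [ 0.00000000e+00  0.00000000e+00  0.00000000e+00  1.00000000e+00]]
scene [[511.7754701    0.         314.08961273]
 [  0.         511.7754701  198.51800137]
 [  0.           0.           1.        ]] [[-3.96819252e-01  9.17849560e-01 -9.30943884e-03  2.07480443e+02]
 [-7.99872661e-01 -3.40802919e-01  4.94021352e-01  4.12190047e+02]
 [ 4.50264597e-01  2.03483549e-01  8.69399930e-01 -1.23799379e+03]
 [ 0.00000000e+00  0.00000000e+00  0.00000000e+00  1.00000000e+00]]
{'t': 0.1, 'joints': array([-1.39165109e+00,  4.91500447e-01,  1.55939079e+00, -1.77612710e-05,
        1.09169994e+00, -1.05604028e-01]), 'qvel': array([ 0.00056498, -0.00295945, -0.00094918, -0.00029309, -0.00019376,
       -0.00101192]), 'tau': array([ 4.90995735e-03, -6.13622832e+01, -2.58605880e+01,  6.94875629e-02,
        4.70440881e-02, -5.70591578e-05]), 'eef_pos': array([ 175.54950314, -599.61403721,  214.11867317]), 'tcp_rot': array([-3.14059803e+00, -8.95870469e-05,  2.84757414e-01]), 'ft_force': array([-0.43185641,  0.09817537,  0.33248955]), 'moment': array([-0.00283453,  0.03687593, -0.05525065]), 'grip_force': 0.0, 'opening': 1.000450552669337}
```

View pics/top0.png

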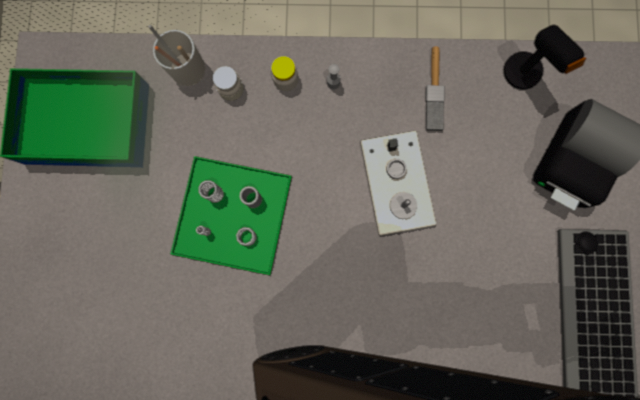

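View pics/scene0.png

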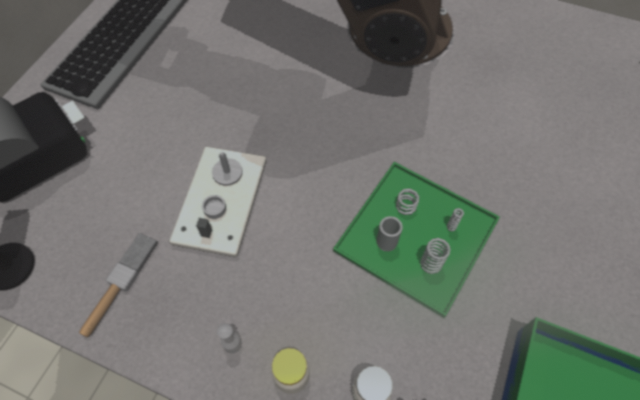

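The top view shows the long coil spring at about (210,188), the sleeve at (249,196), the short spring at (247,237) and the slim one at (202,231). The rod is at about (405,205). The scene view agrees, with the long coil at (436,255) and the rod foot at (227,173).

```bash
cat > m.py <<'E'
from h import *
t=cv2.imread("pics/top0.png");s=cv2.imread("pics/scene0.png")
ct=env.get_calibration("top");cs=env.get_calibration("scene")
def big(m,x0,x1):
    m=m.astype(np.uint8)*255;m[:,:x0]=0;m[:,x1:]=0
    c=max(cv2.findContours(m,0,2)[0],key=cv2.contourArea);return c
def green(i):
    h=cv2.cvtColor(i,cv2.COLOR_BGR2HSV);return (abs(h[...,0].astype(int)-60)<15)&(h[...,1]>120)
g=big(green(t),165,310);R=cv2.minAreaRect(g);b=cv2.boxPoints(R)
P=np.array([onz(ct,u,v,14) for u,v in b]);print("tray",P.mean(0),[np.linalg.norm(P[i]-P[i-1]) for i in range(4)])
c=P.mean(0);ax=(P[1]-P[0])/np.linalg.norm(P[1]-P[0]);ay=np.array([-ax[1],ax[0],0]);print("yaw",np.degrees(np.arctan2(ax[1],ax[0])))
for a in(-45,45):
    for d in(-45,45):
        q=c+a*ax+d*ay;q[2]=74;print("slot",q,proj(ct,q),proj(cs,q))
h=cv2.cvtColor(t,cv2.COLOR_BGR2HSV);w=(h[...,2]>170)&(h[...,1]<50)
w=cv2.morphologyEx(w.astype(np.uint8),cv2.MORPH_CLOSE,np.ones((15,15)))
b=cv2.boxPoints(cv2.minAreaRect(big(w>0,350,445)));P=np.array([onz(ct,u,v,22) for u,v in b])
print("base",P.mean(0),[np.linalg.norm(P[i]-P[i-1]) for i in range(4)],P)
def tri(pt,ps):
    a,d=ray(ct,*pt);b,e=ray(cs,*ps);k=np.linalg.lstsq(np.c_[d,-e],b-a,rcond=None)[0];return (a+k[0]*d+b+k[1]*e)/2,np.linalg.norm(a+k[0]*d-b-k[1]*e)
print("spring tri",tri((207,187),(438,247)),onz(ct,207,187,74),onz(cs,438,247,74))
print("rodtop tri",tri((407,202),(223,155)))
print("seat",onz(ct,403,205,30),onz(cs,227,172,30))
o=np.hstack([cv2.resize(t[150:270,165:285],None,fx=3,fy=3,interpolation=2),cv2.resize(t[125:245,345:465],None,fx=3,fy=3,interpolation=2)])
cv2.imwrite("pics/crop.png",o)
E
python3 m.py
```

```text
tray [511.98554735 207.8077997   14.        ] [np.float64(228.29074496149343), np.float64(229.88681570902986), np.float64(234.619334599112), np.float64(227.50534600611942)]
yaw -8.303418755250027
slot [460.95858854 169.77821287  74.        ] (np.float64(241.76157271118734), np.float64(235.67069511645502)) (np.float64(412.8153106041533), np.float64(186.3336425231551))
slot [473.95596052 258.83475851  74.        ] (np.float64(200.21634103186426), np.float64(228.4473093020955)) (np.float64(458.60730560687324), np.float64(208.9885110684171))
slot [550.01513418 156.78084089  74.        ] (np.float64(249.844381202073), np.float64(194.10267057491197)) (np.float64(389.8946890066427), np.float64(224.06134661773865))
slot [563.01250616 245.83738653  74.        ] (np.float64(208.73758729641048), np.float64(187.1074037076626)) (np.float64(437.02626683283154), np.float64(248.7308545938181))
base [ 593.76494687 -165.64631702   22.        ] [np.float64(214.2470879708852), np.float64(126.23838542428786), np.float64(214.53060438618613), np.float64(122.88842281444845)] [[ 684.99199201  -83.05109945   22.        ]
 [ 712.75717981 -206.19826467   22.        ]
 [ 502.07096927 -246.62969931   22.        ]
 [ 475.23964638 -126.70620464   22.        ]]
spring tri (array([562.35723678, 246.94252896,  80.7344025 ]), np.float64(1.8597179071157564)) [563.15564468 249.59184961  74.        ] [559.26469473 246.43393453  74.        ]
rodtop tri (array([ 540.24266542, -176.90058585,   83.20127472]), np.float64(1.070616673105691))
seat [ 540.14573899 -175.98299984   30.        ] [ 544.06715597 -176.45621061   30.        ]
```

View pics/crop.png

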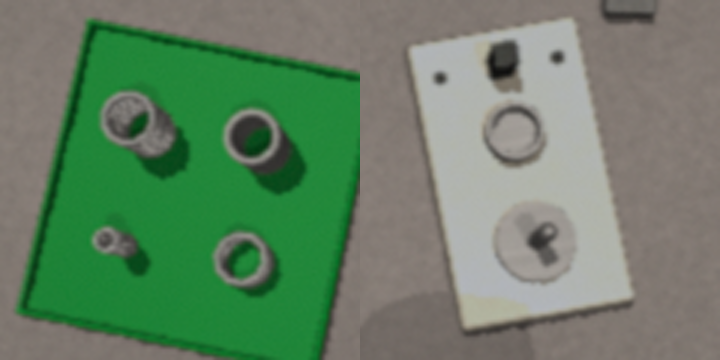

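The top crop confirms it: the coiled wide spring is at upper left, with its top at about (562,247,74), and the tray slots agree. The rod is at about (541,-176), which matches the base geometry. I'll go over the rod first and look from there, since it is on the way.

Emit:
{"op": "step_arm", "data": {"plan": [[[235, -152, 0, 0, 1], [235, -152, 0, 0, 1], [235, -152, 0, 0, 1], [235, -152, 0, 0, 1], [235, -152, 0, 0, 1], [235, -152, 0, 0, 1], [235, -152, 0, 0, 1], [235, -152, 0, 0, 1]]]}}

```text
t: 0.77
eef_pos: [360.9, -384.1, 214.7]
tcp_rot: [-3.141, -0.0, 0.289]
ft_force: [0.8, 0.5, 1.0]
opening: 1.0
grip_force: 0.0
```

Emit:
{"op": "step_arm", "data": {"plan": [[[235, -152, 0, -20, 1], [235, -152, 0, -20, 1], [235, -152, 0, -20, 1], [235, -152, 0, -20, 1], [235, -152, 0, -20, 1], [235, -152, 0, -20, 1], [235, -152, 0, -20, 1], [235, -152, 0, -20, 1]]]}}

```text
t: 1.43
eef_pos: [543.8, -172.6, 214.2]
tcp_rot: [-3.141, -0.001, 0.638]
ft_force: [0.2, 0.1, 0.4]
opening: 0.999
grip_force: 0.0
```

```bash
cat > look.py <<'E'
import sys,json,pickle
from h import *
n=sys.argv[1];s=env.state();c=env.get_calibration("wrist");im=env.read_camera("wrist")
cv2.imwrite(f"pics/{n}.png",im);pickle.dump((s,c),open(n+".pkl","wb"))
print(s["t"],s["eef_pos"],s["tcp_rot"],s["joints"],np.array(c["K"])[0],np.array(c["extrinsics"]).round(3))
E
python3 look.py w1; python3 -c "
from h import *
c=env.get_calibration('wrist');print([proj(c,np.array(p),True) for p in((541,-176,90),(541,-176,30),(562,247,74))])"
```

```text
1.4333 [ 543.80805949 -172.60941914  214.24397819] [-3.14138568e+00 -6.52417632e-04  6.37597521e-01] [-4.23434278e-01  4.13871271e-01  1.69562381e+00  7.81149936e-04
  1.03196000e+00  5.09363669e-01] [309.70691629   0.         323.66270587] [[ 5.95000e-01 -8.04000e-01 -0.00000e+00 -4.61514e+02]
 [ 7.71000e-01  5.71000e-01 -2.82000e-01 -2.86431e+02]
 [ 2.27000e-01  1.67000e-01  9.59000e-01 -4.85036e+02]
 [ 0.00000e+00  0.00000e+00  0.00000e+00  1.00000e+00]]
[(np.float64(324.91346944247255), np.float64(189.72238184543443)), (np.float64(324.7495779395421), np.float64(176.3980198965171)), (np.float64(73.48674492785565), np.float64(-9.342982808543809))]
```

View pics/w1.png

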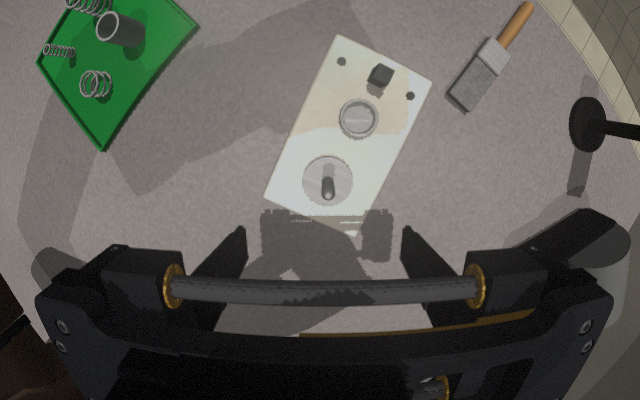

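The wrist view shows the seat disc centred at about (327,181) and the rod tip near (327,195), 2–5 px from where I predicted. Now over to the spring.

Emit:
{"op": "step_arm", "data": {"plan": [[[134, -164, 0, 0, 1], [134, -164, 0, 0, 1], [134, -164, 0, 0, 1], [134, -164, 0, 0, 1], [134, -164, 0, 0, 1], [134, -164, 0, 0, 1], [134, -164, 0, 0, 1]]]}}

```text
t: 2.07
eef_pos: [551.8, 36.4, 214.5]
tcp_rot: [-3.142, 0.0, 0.636]
ft_force: [-0.1, -1.0, 0.8]
opening: 1.001
grip_force: 0.0
```

Emit:
{"op": "step_arm", "data": {"plan": [[[134, -164, 60, 0, 1], [134, -164, 60, 0, 1], [134, -164, 60, 0, 1], [134, -164, 60, 0, 1], [134, -164, 60, 0, 1], [134, -164, 60, 0, 1], [134, -164, 60, 0, 1], [134, -164, 60, 0, 1]]]}}

```text
t: 2.73
eef_pos: [563.3, 245.4, 154.2]
tcp_rot: [3.141, 0.001, 0.633]
ft_force: [0.1, 0.1, 0.4]
opening: 1.002
grip_force: 0.0
```

```bash
python3 look.py w2; python3 - <<'E'
from h import *
import pickle
c=pickle.load(open("w2.pkl","rb"))[1];im=cv2.imread("pics/w2.png")
print([proj(c,np.array(p),True) for p in((562,247,74),(562,247,4))])
c1=pickle.load(open("w1.pkl","rb"))[1]
print("seat",onz(c1,327.5,181,30,True))
a=cv2.resize(im[100:260,220:420],None,fx=3,fy=3,interpolation=2)
b=cv2.resize(cv2.imread("pics/w1.png")[140:220,290:370],None,fx=6,fy=6,interpolation=2)
cv2.imwrite("pics/w2c.png",a);cv2.imwrite("pics/w1c.png",b)
E
```

```text
2.7333 [563.30625181 245.39217002 154.22530562] [3.14143391e+00 1.05183490e-03 6.33479368e-01] [ 3.03597289e-01  5.40040784e-01  1.65080849e+00 -6.02785157e-04
  9.51687163e-01  1.24126420e+00] [309.70691629   0.         323.66270587] [[ 5.91000e-01 -8.06000e-01 -0.00000e+00 -1.34723e+02]
 [ 7.73000e-01  5.67000e-01 -2.83000e-01 -5.56938e+02]
 [ 2.29000e-01  1.68000e-01  9.59000e-01 -5.02804e+02]
 [ 0.00000e+00  0.00000e+00  0.00000e+00  1.00000e+00]]
[(np.float64(321.87084861249), np.float64(200.80305779193014)), (np.float64(322.2448212997737), np.float64(181.355922349975))]
seat [ 540.03096291 -180.19838072   30.        ]
```

View pics/w2c.png

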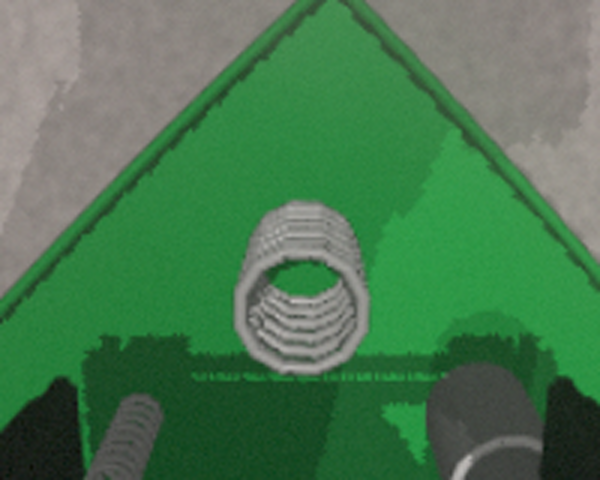

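View pics/w1c.png

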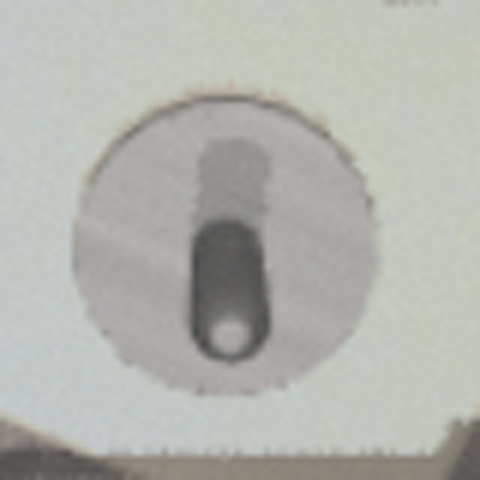

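The spring is seen between the fingers, with its top ring centred at about (320.7,205). The rod's top is at about (328.3,195.8) and its seat disc at (327.7,180.8).

```bash
python3 - <<'E'
from h import *
import pickle
s,c=pickle.load(open("w2.pkl","rb"));c1=pickle.load(open("w1.pkl","rb"))[1]
p=onz(c,320.7,205,74,True);y=s["tcp_rot"][2];d=p-s["eef_pos"]
print("spring",p,"tool shift",d[0]*np.cos(y)+d[1]*np.sin(y),d[0]*np.sin(y)-d[1]*np.cos(y))
print("rod top",onz(c1,328.3,195.5,90,True),"seat",onz(c1,327.7,180.8,30,True))
E
```

```text
spring [558.39887    245.60000927  74.        ] tool shift -3.8321851240684737 -3.0724502534225255
rod top [ 539.74483175 -180.53928909   90.        ] seat [ 540.36496011 -180.24292768   30.        ]
```

Emit:
{"op": "step_arm", "data": {"plan": [[[-4, -3, 0, 0, 1], [-4, -3, 30, 0, 1], [-4, -3, 60, 0, 1], [-4, -3, 90, 0, 1], [-4, -3, 115, 0, 1], [-4, -3, 134, 0, 1], [-4, -3, 134, 0, 1], [-4, -3, 134, 0, 0]]]}}

```text
t: 3.45
eef_pos: [558.0, 245.7, 20.8]
tcp_rot: [-3.141, 0.001, 0.632]
ft_force: [0.5, 0.6, 0.3]
opening: 0.971
grip_force: 0.0
```

Emit:
{"op": "step_arm", "data": {"plan": [[[0, 0, 0, 0, -0.5], [0, 0, 0, 0, -1], [0, 0, 0, 0, -1], [0, 0, 0, 0, -1], [0, 0, 0, 0, -1], [0, 0, 0, 0, -1], [0, 0, 0, 0, -1], [0, 0, 0, 0, -1]]]}}

```text
t: 4.12
eef_pos: [558.0, 247.1, 20.6]
tcp_rot: [3.141, 0.0, 0.634]
ft_force: [1.0, -0.0, 0.2]
opening: 0.426
grip_force: 0.1
```

Emit:
{"op": "step_arm", "data": {"plan": [[[0, 0, 0, 0, -1], [0, 0, 0, 0, -1], [0, 0, 0, 0, -1], [0, 0, -10, 0, -1], [0, 0, -40, 0, -1], [0, 0, -80, 0, -1], [0, 0, -120, 0, -1], [0, 0, -140, 0, -1]]]}}

```text
t: 4.78
eef_pos: [558.9, 247.4, 165.8]
tcp_rot: [3.14, -0.005, 0.634]
ft_force: [0.9, 0.5, 0.6]
opening: 0.402
grip_force: 30.0
```

Emit:
{"op": "step_arm", "data": {"plan": [[[-10, 12, 0, 0, -1], [-30, 37, 0, 0, -1], [-52, 64, 0, 0, -1], [-74, 92, 0, 0, -1], [-96, 119, 0, 0, -1], [-115, 142, 0, 0, -1], [-134, 166, 0, 0, -1], [-134, 166, 0, 0, -1]]]}}

```text
t: 5.45
eef_pos: [547.5, 29.3, 160.1]
tcp_rot: [-3.141, 0.001, 0.63]
ft_force: [0.3, -0.2, -0.7]
opening: 0.402
grip_force: 30.0
```

Emit:
{"op": "step_arm", "data": {"plan": [[[-20, 25, 0, 0, -1], [-42, 52, 0, 0, -1], [-64, 79, 0, 0, -1], [-86, 107, 0, 0, -1], [-108, 134, 0, 0, -1], [-125, 155, 0, 0, -1], [-134, 167, 0, 0, -1], [-134, 167, 0, 0, -1]]]}}

```text
t: 6.12
eef_pos: [538.8, -182.4, 160.1]
tcp_rot: [-3.141, 0.0, 0.631]
ft_force: [0.6, 0.4, -1.1]
opening: 0.402
grip_force: 30.0
```

Emit:
{"op": "step_arm", "data": {"plan": [[[0, 0, 10, 0, -1], [0, 0, 20, 0, -1], [0, 0, 30, 0, -1], [0, 0, 30, 0, -1], [0, 0, 30, 0, -1]]]}}

```text
t: 6.53
eef_pos: [539.0, -178.9, 129.7]
tcp_rot: [-3.14, 0.001, 0.635]
ft_force: [-0.2, 0.4, -0.1]
opening: 0.405
grip_force: 30.0
```

```bash
python3 look.py w3; python3 - <<'E'
from h import *
import pickle
s,c=pickle.load(open("w3.pkl","rb"));z=s["eef_pos"][2]+19
print(s["ft_force"],[proj(c,np.array([*s["eef_pos"][:2],h]),True) for h in(z-35,z+35)],[proj(c,np.array([540,-180.4,h]),True) for h in(30,90)])
im=cv2.imread("pics/w3.png");sc=env.read_camera("scene")
q=proj(env.get_calibration("scene"),np.array([540,-180,90]));x,y=int(q[0]),int(q[1]);print(q)
cv2.imwrite("pics/w3c.png",np.hstack([cv2.resize(im[110:260,260:390],(390,450),interpolation=2),cv2.resize(sc[max(0,y-90):y+60,x-65:x+65],(390,450),interpolation=2)]))
E
```

```text
6.5333 [ 539.02718584 -178.92589149  129.67137797] [-3.13995705e+00  9.21646522e-04  6.35110713e-01] [-4.36778900e-01  5.12218905e-01  1.79020847e+00 -3.58515316e-05
  8.41042491e-01  4.98931395e-01] [309.70691629   0.         323.66270587] [[ 5.93000e-01 -8.05000e-01 -2.00000e-03 -4.62796e+02]
 [ 7.72000e-01  5.69000e-01 -2.83000e-01 -3.03523e+02]
 [ 2.29000e-01  1.66000e-01  9.59000e-01 -4.03147e+02]
 [ 0.00000e+00  0.00000e+00  0.00000e+00  1.00000e+00]]
[-0.24321428  0.38214375 -0.06334808] [(np.float64(324.5910254777992), np.float64(229.88958205057563)), (np.float64(324.7157394497728), np.float64(289.9071311445416))] [(np.float64(326.45394858534087), np.float64(194.48402514938437)), (np.float64(327.00763765270557), np.float64(217.4234113368128))]
(np.float64(221.28766307812697), np.float64(152.31089821586022))
```

View pics/w3c.png

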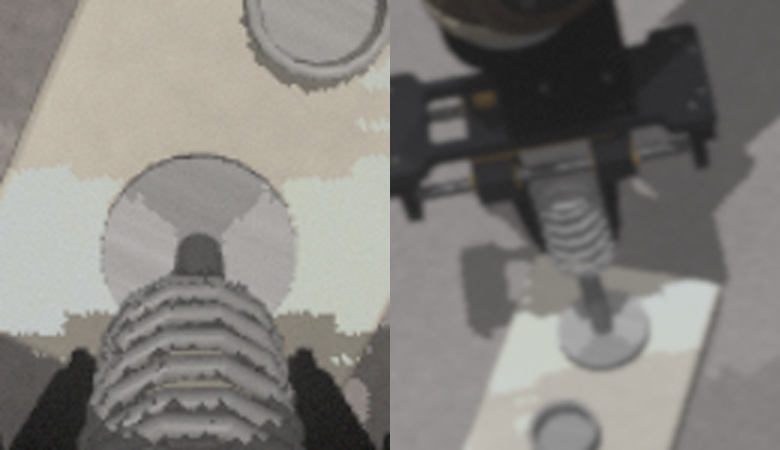

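The spring is held upright, with its axis at about column 325. The rod stands just under it at column 326.3, and the scene view shows the same alignment. I'll shift 1.5 mm and lower it, checking the force.

Emit:
{"op": "step_arm", "data": {"plan": [[[0, 1.5, 0, 0, -1], [0, 1.5, 8, 0, -1], [0, 1.5, 16, 0, -1], [0, 1.5, 22, 0, -1], [0, 1.5, 27, 0, -1], [0, 1.5, 32, 0, -1], [0, 1.5, 36, 0, -1], [0, 1.5, 40, 0, -1]]]}}

```text
t: 7.3
eef_pos: [540.1, -181.2, 90.1]
tcp_rot: [-3.141, 0.0, 0.634]
ft_force: [0.0, 0.0, -0.5]
opening: 0.4
grip_force: 30.0
```

Emit:
{"op": "step_arm", "data": {"plan": [[[0, 0, 6, 0, -1], [0, 0, 12, 0, -1], [0, 0, 18, 0, -1], [0, 0, 24, 0, -1], [0, 0, 29, 0, -1], [0, 0, 34, 0, -1], [0, 0, 38, 0, -1], [0, 0, 40, 0, -1]]]}}

```text
t: 7.97
eef_pos: [540.0, -181.2, 50.0]
tcp_rot: [-3.141, 0.0, 0.634]
ft_force: [0.4, -0.2, -0.6]
opening: 0.403
grip_force: 30.0
```

Emit:
{"op": "step_arm", "data": {"plan": [[[0, 0, 1, 0, -1], [0, 0, 2, 0, -1], [0, 0, 2.5, 0, -1], [0, 0, 2.5, 0, -1]]]}}

```text
t: 8.3
eef_pos: [540.2, -181.3, 48.2]
tcp_rot: [3.141, -0.0, 0.634]
ft_force: [-0.2, -0.4, -1.6]
opening: 0.401
grip_force: 30.0
```

Emit:
{"op": "step_arm", "data": {"plan": [[[0, 0, 0.5, 0, -1], [0, 0, 1, 0, -1], [0, 0, 1, 0, -1], [0, 0, 1, 0, -1]]]}}

```text
t: 8.63
eef_pos: [540.2, -181.2, 47.2]
tcp_rot: [3.141, -0.0, 0.634]
ft_force: [0.6, -0.4, -0.6]
opening: 0.401
grip_force: 30.0
```

Emit:
{"op": "step_arm", "data": {"plan": [[[0, 0, 0.5, 0, -1], [0, 0, 1, 0, -1], [0, 0, 1, 0, -1], [0, 0, 1, 0, -1]]]}}

```text
t: 8.97
eef_pos: [540.2, -181.3, 46.6]
tcp_rot: [3.141, -0.0, 0.634]
ft_force: [-1.0, 0.1, 5.6]
opening: 0.399
grip_force: 30.0
```

The force rose to 5.6 N at TCP z 46.6, exactly the height expected for a seated spring. Releasing.

Emit:
{"op": "step_arm", "data": {"plan": [[[0, 0, 0, 0, -0.1], [0, 0, 0, 0, 0], [0, 0, 0, 0, 0.1], [0, 0, 0, 0, 0.3], [0, 0, 0, 0, 0.5], [0, 0, 0, 0, 0.6], [0, 0, 0, 0, 0.6], [0, 0, 0, 0, 0.6]]]}}

```text
t: 9.63
eef_pos: [540.1, -181.2, 46.1]
tcp_rot: [3.141, 0.0, 0.634]
ft_force: [0.4, -0.0, -0.1]
opening: 0.79
grip_force: 0.0
```

Emit:
{"op": "step_arm", "data": {"plan": [[[0, 0, 0, 0, 0.6], [0, 0, 0, 0, 0.6], [0, 0, -10, 0, 0.6], [0, 0, -30, 0, 0.6], [0, 0, -60, 0, 0.6], [0, 0, -90, 0, 0.6], [0, 0, -120, 0, 0.6], [0, 0, -120, 0, 0.6]]]}}

```text
t: 10.3
eef_pos: [542.0, -182.0, 172.3]
tcp_rot: [3.134, -0.004, 0.634]
ft_force: [0.1, 0.1, -0.0]
opening: 0.798
grip_force: 0.0
```

```bash
python3 look.py w4 | head -1; python3 - <<'E'
from h import *
import pickle
s,c=pickle.load(open("w4.pkl","rb"))
print([proj(c,np.array([540.2,-180.5,h]),True) for h in(30,90,100)])
im=cv2.imread("pics/w4.png");sc=env.read_camera("scene")
cv2.imwrite("pics/w4c.png",np.hstack([cv2.resize(im[110:260,260:390],(390,450),interpolation=2),cv2.resize(sc[90:240,160:290],(390,450),interpolation=2)]))
E
```

```text
10.3 [ 542.0080871  -182.00002804  172.28588814] [ 3.13397905 -0.00408306  0.63402582] [-4.39454644e-01  4.59532020e-01  1.74622884e+00 -5.47779676e-05
[(np.float64(321.00741804916487), np.float64(184.28821638531758)), (np.float64(320.9425785733719), np.float64(201.10784359987036)), (np.float64(320.9295955290046), np.float64(204.65166139249493))]
```

View pics/w4c.png

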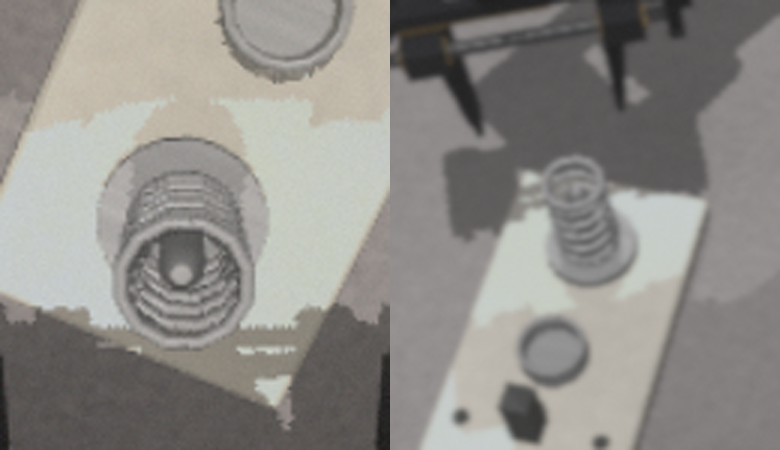

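The spring stands upright on the seat with the rod inside it, its ring centred at about crop (184,284), and the gripper is well clear. Handing in.

```bash
python3 -c "
from cell import env
print(env.job_done())"
```

```text
the job is handed in; nothing more can be done
None
```

The long wide spring is threaded over the rod, standing upright on its seat, released with the gripper clear, and the job was handed in at about 10 s of the 43 s allowed.

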